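# Hang the edge burnisher on the spring balancer

## Robot

A 7-joint arm with a two-finger parallel gripper is mounted at the origin on the work surface. World frame = base frame: x ahead of the robot, y to its left, z up, the work surface at z = 0. Lengths are in mm, angles in rad, forces in N, time in s.
With the tool pointing down it reaches from about 425 to 950 mm from the base axis. Payload 4.7 kg.
Tool frame: the origin (TCP) lies on the centre line of the jaws, within the pads' length; the fingertips stand 17 mm ahead of it and the grasp point (between the pads) lies 2 mm behind it; z points along the fingers, y is the line along which they close (so a half turn about z gives the same grasp; the last joint's range is limited). The gripper opens to 85 mm and grips with 20 to 120 N. Pads are 22 mm wide; open, the fingers measure 114 mm over their backs; the gripper's body (76 mm by 85 mm) begins 54 mm behind the grasp point. The pads swing forward as they close: fully open they stand 13 mm farther back than shut.
Start: joints at [-1.173, 0.469, -0.049, 1.532, 0.024, 1.141, -0.082], TCP at [279.386, 614.484, 248.335] pointing down, gripper open.
Joint ranges: [-2.59, 2.59], [-0.33, 1.99], [-1.39, 1.29], [0.1, 2.45], [-1.04, 4.18], [0.21, 1.99], [-2.66, 2.66]. Speed limits (rad/s): [2.57, 2.57, 3.14, 3.14, 3.14, 3.14, 3.14].

## Interface

Orientations are given as a 3x3 rotation matrix whose columns are the frame's x, y, z axes.
In Python, from workcell import * gives the robot as it stands.
- The arm moves only by the tool servo_tool, never from a script. Its argument "moves" is a list of rows, each an object with "translation": the shift along the world's x, y, z in units of 40 mm (1.0 is 40 mm), a list of three; "turn": the turn about the world's z in units of 6 degrees (1.0 is 6 degrees). A call has exactly 8 rows; each row is the pose to reach, as a shift and turn from the pose commanded when the call began; what a row does not reach only later rows make up. A row lasts 1/12 s, in which the tool goes at most 41.7 mm and 7.16 degrees, less where a joint would pass 70% of its speed; a pose out of reach is approached as far as the arm can. A call with a gripper value outside its range is refused whole. "grip" is the opening, from 0 (shut) to 1 (fully open), set as the call begins (left out, the last holds). The fingers move at their own pace and stop on an object; "squeeze" is the grip in N (left out, the last holds). Time passes only in rows, so rows that repeat a pose let the fingers close, or fill a call up. It gives the time, the measured TCP pose, the force, the opening and the grip force at its end, in the units of the state.
- get_state(): the state, without advancing time (a new reading comes with each control period).
- camera(name): name is "scene" or "side" or "wrist"; returns the picture (480x640x3 uint8, red, green, blue); there is no depth.
- camera_info(name): a dict with "fx", "fy", "cx", "cy" (pixels), "k1" (the pictures are not rectified: a ray, as slopes to the right and down, at radius r is drawn at 1 + k1 r^2 times it, then the intrinsics apply), "view" (4x4, takes a point from world to camera coordinates). Camera axes: x right, y down, z forward; pixel columns grow to the right and rows downward; lengths in mm; the calibration is good to about 2 mm. A picture is of the moment at which its call begins: read the wrist's pose just before it. camera_info takes no time and is no camera call; for the wrist camera it gives the pose at the moment of the call.
- finish_job(): hands the job in; it is judged then, once.
The state is a dict: "clock": time; "q": joint angles; "qvel": joint speeds; "joint_efforts": joint torques, N m; "eef_pos": TCP position; "tcp_rot": TCP orientation; "force": force on the tool from outside, world axes, zero at the start; "ft_torque": the same for the moment, N m; "grip_width": opening from 0.0 (shut) to 1.0 (fully open); "grasp_force": force on a finger pad.
Only numpy, scipy, OpenCV 4.12 (cv2) and the standard library are available. Lean on these libraries where they do the work, as an engineer would, in place of code of your own. Each camera call takes 0.05 s, during which the arm holds its last target. There are 200 camera calls.

## Task

The cordless edge burnisher stands nose down in its holster under the bench balancer. Take the balancer's hook by its T-handle, pull it down against the spring, hook it through the wire bail while the burnisher still stands in the holster, then let the spring lift it out under control, guiding the hook all the way back up so that the tool hangs plumb and still below the boom. Never let the hook fly up, do not tip the burnisher over, and leave the other things on the bench where they are.

Things in the scene. Friction and masses are not known exactly. Their poses are not given: they have to be found in the camera images.
- handle (a point): centre of the hook's T-handle: a level round bar 128 mm long across the lower end of the balancer's spring rod; black grips 17 mm thick, 36 mm long, middles 40 mm out at +x and -x; end knobs 21 mm wide. x along the bar, z up the rod; the hook's mouth faces -y. Handle and hook swivel easily about the rod (z). No room for a gripper pointing straight down: the tube is above.
- tube_end (a point): middle of the lower end of the balancer's tube (47 mm wide, 335 mm tall, above this point), 62 mm above the handle's centre when the hook is retracted. Between them only the 10 mm steel rod and a rubber bumper 22 mm wide, up to 34 mm above the handle. z up along the tube.
- hook_seat (a point): the place in the hook where a bail rests: on the rod's axis, 75 mm below the handle's centre; same axes. Hook of 8 mm round steel bent in the y-z plane: its underside 8 mm below this point, its point on the -y side 22 mm out and 19 mm up, its back on the +y side out to 20 mm.
- gate_end (a point): free end of the hook's spring gate, a dark 4 mm wire that closes the mouth from the block below the handle (pin 10 mm towards -y, 18 mm below the handle) to just inside the hook's point. A bail pushed on it from the -y side folds it inwards (about 1 N, enough to tip the bail over first); it springs shut once the bail has sunk past its end.
- hook_rod (a joint): how far the hook is pulled out along the rod, m: 0 = retracted on its stop (start), 0.18 at most. The spring lifts the empty handle with about 11 N at 0 and 2 N more per 100 mm; let go, it shoots up.
- stand: the balancer's stand, fixed to the bench. Origin on the bench straight below the pin (780 mm up, under the boom's end) from which the balancer hangs, 437 mm above the retracted handle's centre. Tube, rod and hook swing about this pin every way, damped, up to 0.6 rad; pin, handle centre and hook seat stay on one line. The 42 mm mast stands 80 mm along x and 310 mm along y from the origin.
- bail_top (a point): middle of the top of the burnisher's wire bail (6 mm round steel; level top 20 mm long along x, 49 mm wide inside lower down); centre of the wire. x along the bail's top, y square to its plane. It tips stiffly about a pivot 65 mm below, up to 0.3 rad to either side; the tool's flat top is 57 mm below this point.
- burnisher_mid (a point): middle of the burnisher: an upright round cordless hand tool 134 mm tall, 0.3 to 0.55 kg, grey body 44 mm thick above a 28 mm wooden nose; on its axis, 83 mm above the nose's end. z up along the tool, x as the bail's pivot axis.
- holster: the holster, fixed to the bench: steel base plate 110 x 100 x 12 mm with a black cup 48 mm wide, its rim 50 mm above the bench; origin at the middle of its underside. The tool stands on the plate, its nose 38 mm deep in the cup with 2 mm play all round.
- tag_tray_mid (a point): middle of a black tray of leather tags, 200 x 140 x 16 mm, bystander
- water_bottle_mid (a point): middle of an upright clear bottle with a red cap, 62 mm wide, 190 mm tall, bystander
- paint_jar_mid (a point): middle of an upright edge-paint jar, 64 mm wide, 75 mm tall, bystander
- mallet_grip (a point): handle of a mallet 220 mm long lying flat, bystander
- glue_brush_grip (a point): handle of a brush 170 mm long lying flat, bystander
- spanner_grip (a point): handle of a spanner 160 mm long lying flat, bystander
- tag_stack_mid (a point): middle of a stack of leather tags 56 x 26 x 21 mm, bystander
Not all that is in view belongs to the job. Of the things that look like the holster, take the one that is nearest to the robot's base at the start.

How it is judged:
By the outcome, as a careful person would: the job done as asked, in the order asked, and still so for the second after the job is handed in, with the robot touching nothing.
It also fails if it takes over 67 s, if anything falls off the work surface, if the arm or the gripper's body presses on something with over 40 N, if the wrist force passes 120 N, or if a joint passes its speed limit or range.

## Working session

There is one attempt and no reset: what is moved stays moved. The work goes in short steps, Python scripts to look and compute and a tool call to move; the robot and the scene stay as the last step left them, time stands still between calls to the robot, and variables do not carry over. Pictures are saved under pics/ and viewed, at most 10 in all, crops included, and the job is handed in when it is done.

Besides the shell and the picture viewer there is one more tool, called after "Request:" in YAML: its name, and indented under it one key for each argument. servo_tool: Moves the arm, as the interface text tells. Its arguments: {"type":"object","properties":{"moves":{"type":"array","items":{"type":"object","properties":{"translation":{"type":"array","items":{"type":"number"}},"turn":{"type":"number"}}}},"grip":{"type":"number"},"squeeze":{"type":"number"}},"required":["moves"]}

```bash
mkdir -p pics; ls; python3 - <<'E'
from workcell import *
import cv2
s=get_state();print(s)
for n in("scene","side"):
    cv2.imwrite(f"pics/{n}0.png",camera(n)[:,:,::-1]);print(n,camera_info(n))
print(camera_info("wrist"))
E
```

```text
pics
{'clock': 0.0, 'q': array([-1.17285047,  0.46943464, -0.04862131,  1.53370459,  0.02407632,
        1.14096283, -0.08229113]), 'qvel': array([ 0.0004996 ,  0.00021306,  0.00079691, -0.00126188,  0.00019685,
        0.00022018, -0.00337571]), 'joint_efforts': array([-1.18200873e-05, -5.10307968e+01, -4.69691225e-02, -2.37710238e+01,
        1.06552770e-02,  7.68210506e-03, -1.48752383e-05]), 'eef_pos': array([279.19305224, 613.951743  , 247.26151085]), 'tcp_rot': array([[-9.10298618e-01,  4.13951499e-01, -7.63627878e-04],
       [ 4.13952201e-01,  9.10296904e-01, -1.76703471e-03],
       [-3.63385756e-05, -1.92463470e-03, -9.99998147e-01]]), 'force': array([0.34557476, 0.05863003, 0.66960829]), 'ft_torque': array([ 0.03179101, -0.00994719, -0.0068415 ]), 'grasp_force': 0.0, 'grip_width': 1.001323537300071}
scene {'fx': 507.40104427415946, 'fy': 507.40104427415946, 'cx': 328.3410648756036, 'cy': 239.7653162355142, 'k1': 0.004806084386738509, 'view': array([[ 6.17031168e-01,  7.86931822e-01, -3.29313259e-03,
        -3.61677175e+02],
       [ 5.53211483e-01, -4.36740247e-01, -7.093
[... 477 characters left out ...]
01, -6.70226560e-01,
         1.82790046e+02],
       [ 4.40595816e-02,  6.68823742e-01, -7.42114247e-01,
         1.00556162e+03],
       [ 0.00000000e+00,  0.00000000e+00,  0.00000000e+00,
         1.00000000e+00]])}
{'fx': 361.6860753418665, 'fy': 361.6860753418665, 'cx': 317.1320621697611, 'cy': 241.26547289465114, 'k1': -0.0016150176866547624, 'view': array([[ 4.14965703e-01,  9.09836310e-01, -1.16342982e-03,
        -6.73194675e+02],
       [ 8.72653861e-01, -3.97644746e-01,  2.83467627e-01,
        -3.58408149e+01],
       [ 2.57446508e-01, -1.18644615e-01, -9.58981100e-01,
         3.78432440e+02],
       [ 0.00000000e+00,  0.00000000e+00,  0.00000000e+00,
         1.00000000e+00]])}
```

View pics/scene0.png

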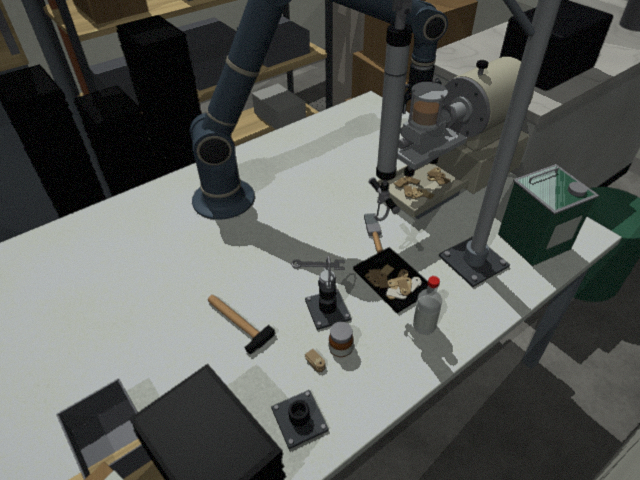

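View pics/side0.png

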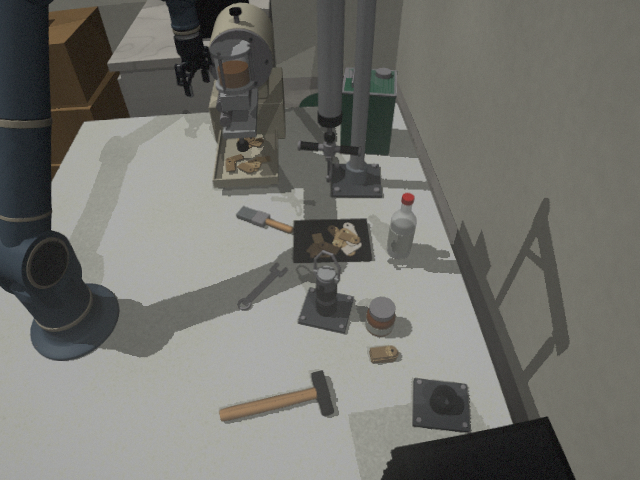

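The scene picture shows the burnisher with its bail at (327,285) in a holster. The T-handle and hook are at about (383,195). The empty lookalike holster is at (300,415). In the side picture the same things are at: burnisher (326,290), handle (329,147), hook (331,175), decoy holster (441,404). Candidates: the holster at scene (327,310), which is nearest the base and holds the tool, and the empty one at (300,415). I choose the first and check it in one crop.

```bash
cat > h.py <<'E'
import numpy as np, cv2
from workcell import *
def ray(info,px):
    K=np.array([[info['fx'],0,info['cx']],[0,info['fy'],info['cy']],[0,0,1]])
    # small-order inverse of the radial model
    p=cv2.undistortPoints(np.array([[px]],float),K,np.array([info['k1'],0,0,0.]))[0,0]
    V=info['view'];R=V[:3,:3];o=-R.T@V[:3,3];d=R.T@np.array([*p,1]);return o,d/np.linalg.norm(d)
def tri(obs):
    A=np.zeros((3,3));b=np.zeros(3);L=[]
    for i,px in obs:
        o,d=ray(i,px);M=np.eye(3)-np.outer(d,d);A+=M;b+=M@o;L.append((M,o))
    X=np.linalg.solve(A,b);return X,[np.linalg.norm(M@(X-o)) for M,o in L]
def proj(info,X):
    V=info['view'];c=V[:3,:3]@np.asarray(X,float)+V[:3,3];p=c[:2]/c[2];p=p*(1+info['k1']*(p@p))
    return np.array([info['fx']*p[0]+info['cx'],info['fy']*p[1]+info['cy']])
def crop(im,x,y,w,h,s):
    c=cv2.resize(im[y:y+h,x:x+w],None,fx=s,fy=s,interpolation=cv2.INTER_CUBIC)
    c=np.clip(255*(c/255.)**0.6,0,255).astype(np.uint8)
    for u in range(-x%20,w,20):
        cv2.line(c,(u*s,0),(u*s,6),(0,0,255),1);cv2.putText(c,str(x+u),(u*s,18),0,.35,(0,0,255))
    for v in range(-y%20,h,20):
        cv2.line(c,(0,v*s),(6,v*s),(0,0,255),1);cv2.putText(c,str(y+v),(8,v*s+4),0,.35,(0,0,255))
    return c
E
python3 - <<'E'
from h import *
a=cv2.imread('pics/scene0.png');b=cv2.imread('pics/side0.png')
cv2.imwrite('pics/c1.png',np.hstack([crop(a,300,155,100,150,4),crop(b,280,115,100,150,4)]))
cv2.imwrite('pics/c2.png',np.hstack([crop(a,290,245,100,100,4),crop(b,280,240,100,100,4)]))
I,J=camera_info('scene'),camera_info('side')
for n,p,q in [('handle',(381,195),(329,147)),('bail',(328,259),(326,254)),('tooltop',(327,275),(326,270)),('tubeend',(387,176),(330,120))]:
    print(n,tri([(I,p),(J,q)]))
E
```

```text
handle (array([619.93487341, 136.81230752, 348.03281058]), [np.float64(3.0012242722961537), np.float64(3.0012242722960134)])
bail (array([600.70079801, -11.65862677, 200.81711134]), [np.float64(0.020611481115081313), np.float64(0.020611481115146987)])
tooltop (array([601.81215491, -14.15771001, 147.61562679]), [np.float64(3.3800078493298895), np.float64(3.3800078493298162)])
tubeend (array([622.62808678, 148.14772572, 402.07183898]), [np.float64(3.460398233482456), np.float64(3.46039823348255)])
```

View pics/c1.png

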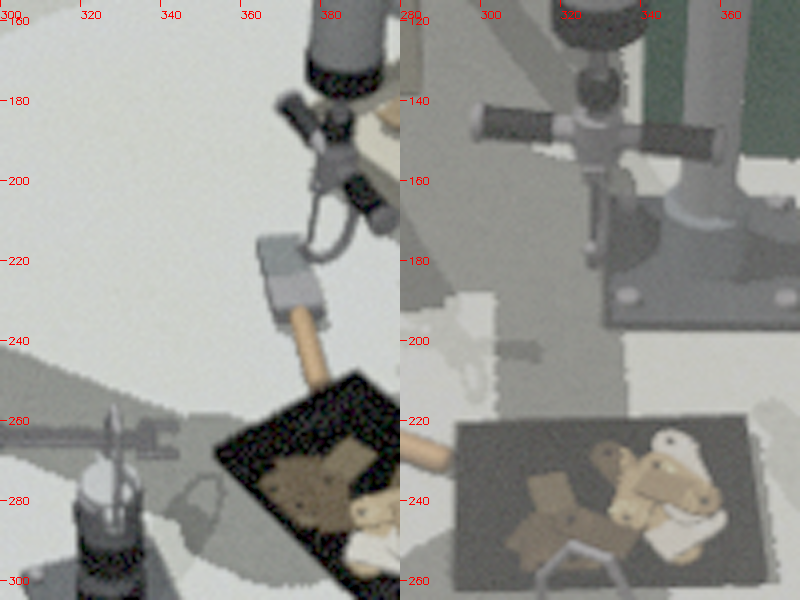

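View pics/c2.png

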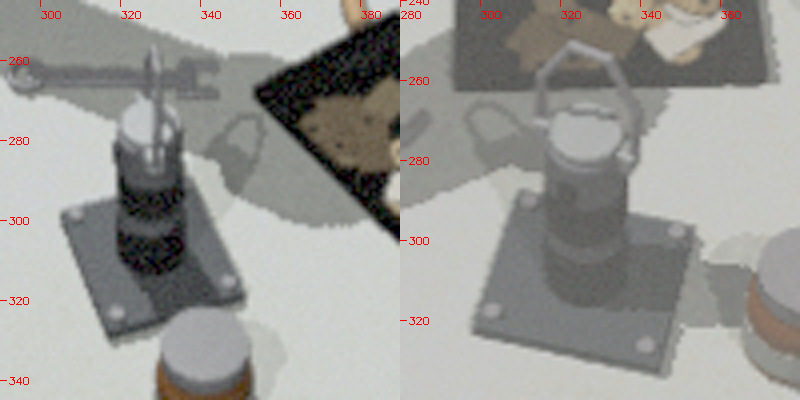

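The crop shows the chosen burnisher standing in its holster. In the scene view the bail is edge-on, with its top at about (326,257). In the side view the bail's top runs from (320,251) to (331,254), with pivots at (313,270) and (335,279). The T-handle ends are at scene (372,181) and (395,209), and side (299,146) and (360,151). The hook's bottom is at scene (379,219), side (328,181), with its point on the robot-left side of the scene view.

```bash
python3 - <<'E'
from h import *
np.set_printoptions(precision=1,suppress=True)
I,J=camera_info('scene'),camera_info('side')
for n,p,q in [('hL',(371.5,181),(299,145.5)),('hR',(395.5,209),(359.5,151)),('handle',(383.5,195),(329,148)),('hookbot',(379,220),(328,181)),('tube',(386,178),(329.5,122)),
 ('bail',(326,257),(325.5,252)),('tooltop',(325.5,274),(325,271)),('bottlecap',(434,281),(408,199))]:
    print(n,*tri([(I,p),(J,q)]))
print('side view bail at z=203 plane')
for cam,info,pts in [('side',J,[(320,250.5),(331,254)])]:
    for p in pts:
        o,d=ray(info,p);print(o+d*(203-o[2])/d[2])
for p in [(313,270),(336,279.5)]:
    o,d=ray(J,p);print('piv',o+d*(138-o[2])/d[2])
# base plate corners (top z=12) both cams; mast foot
for info,pts in [(I,[(305,301),(335,294) ,(348,319),(316,330)]),(J,[(309.5,287),(354,297),(347,334),(298,322)])]:
    P=[]
    for p in pts:
        o,d=ray(info,p);P.append(o+d*(12-o[2])/d[2])
    print(np.array(P)[:,:2].tolist(),np.mean(P,0))
s=get_state();print(ray(camera_info('wrist'),(317,241)))
for n,pts in [('tray',[(353,266),(388,247),(431,287),(398,311)]),]:
    for p in pts: 
        o,d=ray(I,p);print(n,o+d*(16-o[2])/d[2])
E
```

```text
hL [560.5 159.  341.3] [np.float64(1.5645999019773738), np.float64(1.5645999019775512)]
hR [678.8 128.  344.8] [np.float64(0.07662329437825845), np.float64(0.07662329437820761)]
handle [620.1 144.8 341.9] [np.float64(1.3026278573772079), np.float64(1.3026278573772234)]
hookbot [618.  139.3 261.1] [np.float64(1.0433601396829524), np.float64(1.0433601396828642)]
tube [621.9 146.4 397.7] [np.float64(4.393133633376908), np.float64(4.393133633376963)]
bail [599.5 -16.6 211.4] [np.float64(0.7993526478558726), np.float64(0.7993526478559115)]
tooltop [599.1 -17.5 150.1] [np.float64(2.4265200962209863), np.float64(2.4265200962210356)]
bottlecap [805.8 156.6 182.4] [np.float64(0.4220178181901257), np.float64(0.422017818190139)]
side view bail at z=203 plane
[589.3  -3.4 203. ]
[610.4 -14.4 203. ]
piv [574.3  -0.1 138. ]
piv [620.3 -29.2 138. ]
[[547.7912166232433, -52.5318760420584], [580.0366154503257, 28.722762332329467], [669.3009829805516, 2.3071713303224897], [644.3283156142529, -87.12985419230807]] [610.4 -27.2  12. ]
[[566.8493135771139, 49.10114003248816], [669.8666975461131, 11.326679697507984], [641.8376706489103, -86.68353905718493], [534.9341175419992, -46.9496789820854]] [603.4 -18.3  12. ]
(array([213.2, 643.1, 372.3]), array([ 0.3, -0.1, -1. ]))
tray [532.6 134.8  16. ]
tray [538.9 269.7  16. ]
tray [731.6 257.   16. ]
tray [735.3 124.5  16. ]
```

Request:
servo_tool:
  moves:
    - {"translation":[0.2,-0.5,0.3],"turn":0.2}
    - {"translation":[0.5,-1.2,0.6],"turn":0.4}
    - {"translation":[0.9,-2.0,0.9],"turn":0.6}
    - {"translation":[1.3,-2.8,1.2],"turn":0.8}
    - {"translation":[1.6,-3.6,1.5],"turn":1.0}
    - {"translation":[2.0,-4.4,1.8],"turn":1.2}
    - {"translation":[2.3,-5.2,2.1],"turn":1.4}
    - {"translation":[2.6,-6.0,2.4],"turn":1.6}
  grip: 1

```text
clock: 0.77
eef_pos: [383.8, 372.5, 344.5]
tcp_rot: [[-0.967, 0.256, -0.001], [0.256, 0.967, -0.001], [0.0, -0.001, -1.0]]
force: [-0.3, -0.1, 0.3]
grip_width: 1.001
grasp_force: 0.0
```

Request:
servo_tool:
  moves:
    - {"translation":[0.3,-0.8,0],"turn":0}
    - {"translation":[0.6,-1.6,0],"turn":0}
    - {"translation":[1.0,-2.4,0],"turn":0}
    - {"translation":[1.3,-3.2,0],"turn":0}
    - {"translation":[1.6,-3.9,0],"turn":0}
    - {"translation":[1.9,-4.4,0],"turn":0}
    - {"translation":[2.0,-4.7,0],"turn":0}
    - {"translation":[2.0,-4.7,0],"turn":0}

```text
clock: 1.43
eef_pos: [464.4, 182.8, 344.1]
tcp_rot: [[-0.965, 0.263, -0.0], [0.263, 0.965, -0.001], [-0.0, -0.001, -1.0]]
force: [0.4, 0.6, -0.2]
grip_width: 1.001
grasp_force: 0.0
```

```bash
python3 - <<'E'
from h import *
np.set_printoptions(precision=3,suppress=True)
s=get_state();w=camera_info('wrist');a=camera('wrist')[:,:,::-1];b=camera('side')[:,:,::-1]
cv2.imwrite('pics/w1.png',a);cv2.imwrite('pics/side1.png',b);np.save('w1.npy',w,allow_pickle=True)
print(s['clock'],s['eef_pos'],s['tcp_rot'],s['force'])
H=(620,145,343)
print(proj(w,H),proj(w,s['eef_pos']))
c=crop(a,100,60,400,300,2)
c=crop(a,0,0,640,480,1);d=crop(b,170,0,240,270,1)
cv2.imwrite('pics/v5.png',cv2.resize(np.hstack([c[:,:],cv2.copyMakeBorder(d[:,80:],0,210,0,0,0)]),None,fx=1,fy=1))
E
```

```text
1.4333 [464.429 182.804 344.119] [[-0.965  0.263 -0.   ]
 [ 0.263  0.965 -0.001]
 [-0.    -0.001 -1.   ]] [ 0.412  0.591 -0.178]
[327.9   602.897] [319.741 328.681]
```

View pics/v5.png

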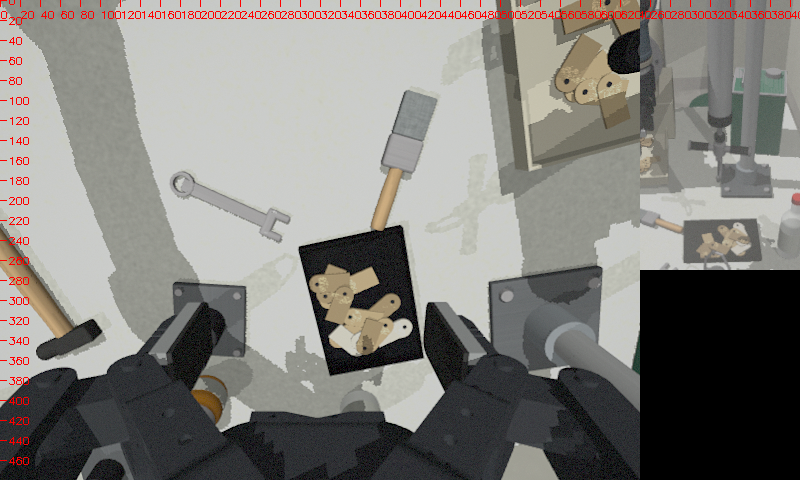

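The wrist view looks down past the fingers and sees the tray (360,300), the mast foot (560,330) and the chosen holster plate (210,320). The handle is out of view, at the row ~600 predicted from the two fixed cameras. I'll slide in along the bar's axis and grip its near end knob, so the gripper stays beside the tube.

Request:
servo_tool:
  moves:
    - {"translation":[0.3,-0.07,0]}
    - {"translation":[0.6,-0.14,0]}
    - {"translation":[0.9,-0.22,0]}
    - {"translation":[1.2,-0.3,0]}
    - {"translation":[1.5,-0.38,0]}
    - {"translation":[1.8,-0.46,0]}
    - {"translation":[2.0,-0.53,0]}
    - {"translation":[2.0,-0.53,0]}

```text
invalid input
```

```bash
python3 - <<'E'
from h import *
np.set_printoptions(precision=2,suppress=True)
s=get_state();print(s['clock'],s['eef_pos'],s['force'])
a=camera('scene')[:,:,::-1];b=camera('side')[:,:,::-1]
cv2.imwrite('pics/scene2.png',a);cv2.imwrite('pics/side2.png',b)
for n in('scene','side'): print(n,proj(camera_info(n),s['eef_pos']))
cv2.imwrite('pics/v6.png',np.hstack([crop(a,320,80,100,150,4),crop(b,265,50,100,150,4)]))
E
```

```text
1.5333 [463.01 186.84 344.09] [-0.22  0.6  -0.76]
scene [354.98 157.33]
side [251.4  139.84]
```

View pics/v6.png

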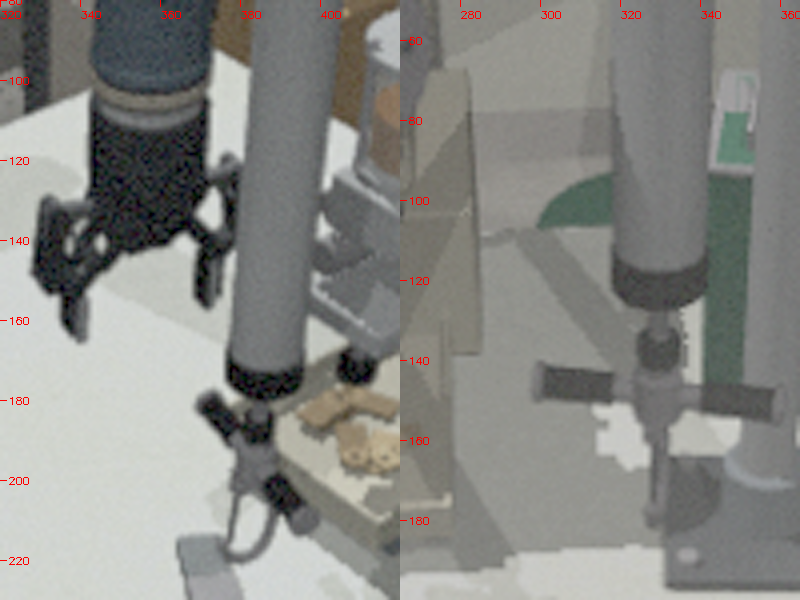

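The move was refused because each row needs a turn, so the arm has not moved. The view shows the tube's lower end at scene (387,177), the near knob at scene (371,181) / side (298,145), and the wrist about 75–80 mm thick above the gripper. I'll slide in now.

Request:
servo_tool:
  moves:
    - {"translation":[0.4,-0.1,0],"turn":0}
    - {"translation":[0.8,-0.2,0],"turn":0}
    - {"translation":[1.2,-0.32,0],"turn":0}
    - {"translation":[1.6,-0.43,0],"turn":0}
    - {"translation":[1.9,-0.51,0],"turn":0}
    - {"translation":[2.2,-0.59,0],"turn":0}
    - {"translation":[2.4,-0.65,0],"turn":0}
    - {"translation":[2.4,-0.65,0],"turn":0}

```text
clock: 2.3
eef_pos: [560.6, 160.1, 344.0]
tcp_rot: [[-0.966, 0.257, 0.0], [0.257, 0.966, -0.001], [-0.0, -0.001, -1.0]]
force: [0.7, -0.7, -0.1]
grip_width: 1.001
grasp_force: 0.0
```

```bash
python3 - <<'E'
from h import *
np.set_printoptions(precision=2,suppress=True)
s=get_state();print(s['clock'],s['eef_pos'],s['force'])
a=camera('scene')[:,:,::-1];b=camera('side')[:,:,::-1]
cv2.imwrite('pics/scene3.png',a);cv2.imwrite('pics/side3.png',b)
for n in('scene','side'): print(n,proj(camera_info(n),s['eef_pos']))
cv2.imwrite('pics/v7.png',np.hstack([crop(a,330,80,100,150,4),crop(b,265,50,100,150,4)]))
E
```

```text
2.3 [560.63 160.11 343.97] [ 0.66 -0.7  -0.13]
scene [372.09 179.39]
side [299.26 144.81]
```

View pics/v7.png

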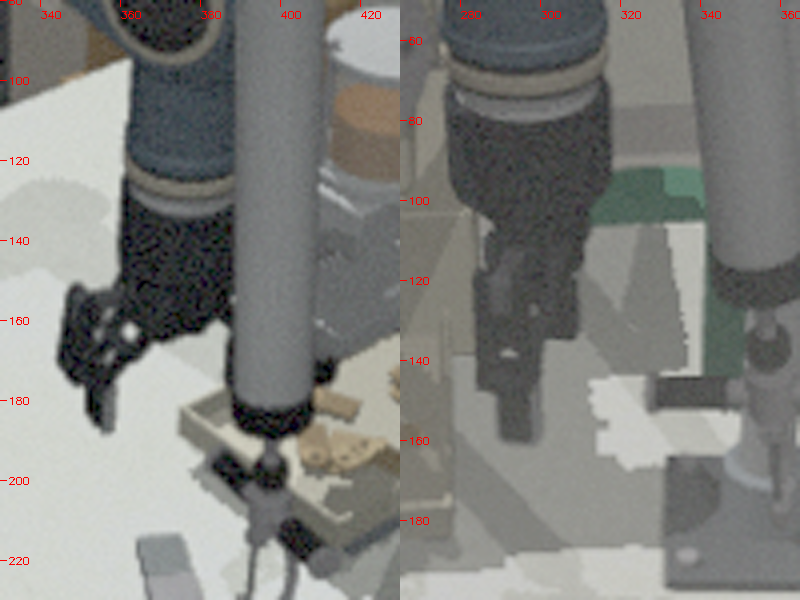

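The gripper is at the planned place, but the tube is leaning away: its hub is at side (356,148) instead of (329,148), either bumped and swinging or held off by the arm. I'll track it numerically over time.

```bash
cat >> h.py <<'E'
def track(img,ref,box,win=60,rot=0):
    x,y,w,h=box;t=ref[y:y+h,x:x+w]
    X0,Y0=max(0,x-win),max(0,y-win);r=img[Y0:y+h+win,X0:x+w+win]
    m=cv2.matchTemplate(r,t,cv2.TM_CCOEFF_NORMED);_,v,_,p=cv2.minMaxLoc(m)
    return np.array([p[0]+X0-x,p[1]+Y0-y]),round(v,2)
E
python3 - <<'E'
from h import *
R=cv2.imread('pics/side2.png');S=cv2.imread('pics/scene2.png')
for k in range(12):
    b=camera('side')[:,:,::-1].copy();o=track(b,R,(316,108,28,58))
    if k%3==2:
        a=camera('scene')[:,:,::-1].copy();print(get_state()['clock'],o,track(a,S,(372,165,24,58)))
s=get_state();print(s['force'],s['eef_pos'])
cv2.imwrite('pics/side4.png',b);cv2.imwrite('pics/scene4.png',a)
E
```

```text
2.6 (array([0, 0]), 0.68) (array([10,  9]), 0.76)
2.8 (array([ 0, -1]), 0.68) (array([11,  9]), 0.77)
3.0 (array([ 0, -1]), 0.67) (array([11,  9]), 0.76)
3.2 (array([ 0, -1]), 0.67) (array([11,  9]), 0.76)
[ 0.22366264  0.49477558 -0.40334034] [559.44081091 160.46557448 344.41039173]
```

```bash
python3 - <<'E'
from h import *
np.set_printoptions(precision=1,suppress=True)
a=cv2.imread('pics/scene4.png');b=cv2.imread('pics/side4.png')
cv2.imwrite('pics/v8.png',np.hstack([crop(a,330,0,120,150,4),crop(b,260,0,80,150,4)]))
I,J=camera_info('scene'),camera_info('side')
print(tri([(I,(394.5,203)),(J,(355.5,148))]),tri([(I,(397,186)),(J,(355,122))]))
for z in (600,650,700,740,780):print(z,proj(I,(560,160,z)),proj(I,(620,145,z)),proj(J,(560,160,z)),proj(J,(620,145,z)))
print(get_state()['q'])
E
```

```text
(array([670.1, 131.2, 352.8]), [np.float64(2.3062501894625376), np.float64(2.306250189462437)]) (array([668.4, 135.7, 405.1]), [np.float64(1.669989809436657), np.float64(1.6699898094366705)])
600 [378.7  84.3] [392.9  97.6] [292.9  15.7] [330.4  17.7]
650 [380.4  61.9] [395.1  74.8] [291.5 -16.1] [330.7 -14.5]
700 [382.1  37.9] [397.4  50.3] [290.  -50.4] [331.  -49.2]
740 [383.6  17.5] [399.4  29.5] [288.7 -79.5] [331.2 -78.7]
780 [385.1  -4.1] [401.6   7.3] [ 287.4 -109.9] [ 331.4 -109.5]
[-0.5  0.2  0.2  1.6 -0.1  1.3  1. ]
```

View pics/v8.png

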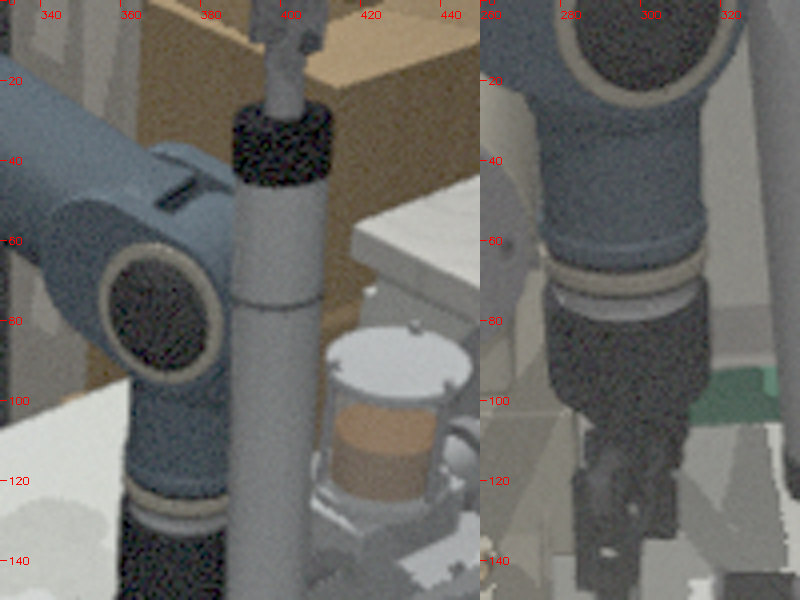

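```bash
python3 - <<'E'
from h import *
np.set_printoptions(precision=1,suppress=True)
I,J=camera_info('scene'),camera_info('side')
C,e=tri([(I,(368,78)),(J,(302,4))]);print('disc',C,e)
for i in(I,J):
    V=i['view'];print('cam',-V[:3,:3].T@V[:3,3])
from scipy.optimize import least_squares
# disc ring outer edges: scene left,right,top,bottom ; side left,right,bottom
def circ(p):
    c=p[:3];az=p[3];r=p[4];n=np.array([np.cos(az),np.sin(az),0]);t=np.array([-n[1],n[0],0]);u=np.linspace(0,2*np.pi,90)
    return c+r*(np.outer(np.cos(u),t)+np.outer(np.sin(u),[0,0,1]))
def res(p):
    P=circ(p);A=np.array([proj(I,x) for x in P]);B=np.array([proj(J,x) for x in P])
    return [A[:,0].min()-352.5,A[:,0].max()-383.5,A[:,1].min()-60.5,A[:,1].max()-95.5,B[:,0].min()-277,B[:,0].max()-323.5,B[:,1].max()-27]
f=least_squares(res,[*C,-1,45]);print(f.x,f.fun)
E
```

```text
disc [573.7 115.1 633.6] [np.float64(0.4894855677061972), np.float64(0.4894855677061369)]
cam [1285.  -543.3 1129.6]
cam [ 549.3 -580.8  864.1]
[572.  116.  633.5  -1.3  36.7] [ 0.3 -0.2 -0.5 -0.5  0.4 -0.1  0.7]
```

In the v8 view the wrist bulge's disc is at scene (368,78), side (302,4). It fits a cylinder on the tool axis at z≈633 with radius ~42 and half-length ~46 along azimuth −75°, and that corner pushes on the tube. I'll back off and come in with the tube straight ahead in the arm's plane, where only 42 mm protrudes. The jaws will swivel the bar into line.

Request:
servo_tool:
  moves:
    - {"translation":[-0.3,0.08,0],"turn":0}
    - {"translation":[-0.7,0.18,0],"turn":0}
    - {"translation":[-1.2,0.3,0],"turn":0}
    - {"translation":[-1.7,0.2,0],"turn":0.8}
    - {"translation":[-2.0,0,0],"turn":1.6}
    - {"translation":[-2.2,-0.4,0],"turn":2.4}
    - {"translation":[-2.2,-0.8,0],"turn":3.2}
    - {"translation":[-2.2,-0.9,0],"turn":3.8}

```text
clock: 3.87
eef_pos: [470.2, 122.0, 344.6]
tcp_rot: [[-0.99, -0.139, 0.0], [-0.139, 0.99, -0.001], [-0.0, -0.001, -1.0]]
force: [-0.6, -0.1, -0.5]
grip_width: 1.001
grasp_force: 0.0
```

```bash
python3 - <<'E'
from h import *
np.set_printoptions(precision=2,suppress=True)
S=cv2.imread('pics/scene2.png');T=cv2.imread('pics/side2.png')
for k in range(20):
    a=camera('scene')[:,:,::-1].copy()
    if k%4==3: print(get_state()['clock'],track(a,S,(372,165,24,58)))
b=camera('side')[:,:,::-1].copy();print(track(b,T,(316,108,28,58)))
cv2.imwrite('pics/scene5.png',a);cv2.imwrite('pics/side5.png',b)
s=get_state();print(s['force'],s['eef_pos'],s['tcp_rot'][:,0])
E
```

```text
4.0667 (array([-1, -1]), 0.95)
4.2667 (array([0, 0]), 0.98)
4.4667 (array([0, 0]), 0.97)
4.6667 (array([0, 0]), 0.97)
4.8667 (array([0, 0]), 0.98)
(array([0, 0]), 0.99)
[ 0.75  1.02 -0.21] [471.4  124.46 344.36] [-0.99 -0.14  0.  ]
```

Request:
servo_tool:
  moves:
    - {"translation":[0.4,0.06,0],"turn":0}
    - {"translation":[0.8,0.11,0],"turn":0}
    - {"translation":[1.2,0.17,0],"turn":0}
    - {"translation":[1.5,0.21,0],"turn":0}
    - {"translation":[1.75,0.24,0],"turn":0}
    - {"translation":[1.9,0.26,0],"turn":0}
    - {"translation":[2.0,0.28,0],"turn":0}
    - {"translation":[2.05,0.28,0],"turn":0}

```text
clock: 5.58
eef_pos: [553.6, 135.8, 344.2]
tcp_rot: [[-0.99, -0.138, -0.0], [-0.138, 0.99, -0.0], [0.0, 0.0, -1.0]]
force: [0.3, -0.3, -0.6]
grip_width: 0.999
grasp_force: 0.0
```

```bash
python3 - <<'E'
from h import *
np.set_printoptions(precision=2,suppress=True)
S=cv2.imread('pics/scene2.png');T=cv2.imread('pics/side2.png')
for k in range(3):
    a=camera('scene')[:,:,::-1].copy();b=camera('side')[:,:,::-1].copy()
    print(get_state()['clock'],track(a,S,(376,165,20,36)),track(b,T,(318,108,24,40)),track(b,T,(322,108,38,58)))
cv2.imwrite('pics/scene6.png',a);cv2.imwrite('pics/side6.png',b)
s=get_state();print(s['force'],s['eef_pos'],s['tcp_rot'][:,0])
E
```

```text
5.6833 (array([0, 0]), 0.95) (array([0, 0]), 0.99) (array([0, 0]), 1.0)
5.7833 (array([0, 0]), 0.95) (array([0, 0]), 0.99) (array([0, 0]), 1.0)
5.8833 (array([0, 0]), 0.95) (array([0, 0]), 0.99) (array([0, 0]), 1.0)
[-0.31  0.11  0.32] [553.03 135.64 344.53] [-0.99 -0.14 -0.  ]
```

The tube stayed put. I'll edge in 3 mm and close on the knob.

Request:
servo_tool:
  moves:
    - {"translation":[0.08,0.01,0],"turn":0}
    - {"translation":[0.08,0.01,0],"turn":0}
    - {"translation":[0.08,0.01,0],"turn":0}
    - {"translation":[0.08,0.01,0],"turn":0}
    - {"translation":[0.08,0.01,0],"turn":0}
    - {"translation":[0.08,0.01,0],"turn":0}
    - {"translation":[0.08,0.01,0],"turn":0}
    - {"translation":[0.08,0.01,0],"turn":0}
  grip: 0
  squeeze: 80

```text
clock: 6.55
eef_pos: [556.8, 136.1, 344.7]
tcp_rot: [[-0.99, -0.138, 0.001], [-0.138, 0.99, 0.0], [-0.001, 0.0, -1.0]]
force: [-0.3, 0.0, 2.2]
grip_width: 0.184
grasp_force: 77.8
```

```bash
python3 - <<'E'
from h import *
np.set_printoptions(precision=2,suppress=True)
S=cv2.imread('pics/scene2.png');T=cv2.imread('pics/side2.png')
for k in range(5):
    a=camera('scene')[:,:,::-1].copy();b=camera('side')[:,:,::-1].copy()
print(get_state()['clock'],track(a,S,(376,165,20,36)),track(b,T,(318,108,24,40)))
cv2.imwrite('pics/scene7.png',a);cv2.imwrite('pics/side7.png',b)
s=get_state();print(s['force'],s['eef_pos'],s['tcp_rot'][:,0],s['grip_width'],s['grasp_force'])
E
```

```text
7.05 (array([-3,  3]), 0.76) (array([1, 4]), 0.62)
[ 0.04 -0.2   3.83] [556.76 136.14 344.64] [-0.99 -0.14 -0.  ] 0.18431469728539868 77.78103142976761
```

```bash
cat >> h.py <<'E'
PIN=np.array([620,145,780.])
def plan(seat,psi,xg=64,dz=1.5):
    v=np.array(seat,float)-PIN;L=np.linalg.norm(v);u=v/L;h=PIN+(L-75)*u
    b=np.array([np.cos(np.radians(psi)),np.sin(np.radians(psi)),0]);b-=b@u*u;b/=np.linalg.norm(b)
    G=h-xg*b+[0,0,dz];az=np.arctan2(G[1],G[0]);out=[]
    for hh in(60,120,200,289):
        z=G[2]+hh
        if z<h[2]+62+L-512-5 : d=None
        else:
            q=PIN+u*(780-z)/-u[2]-G;d=(round(q[0]*np.cos(az)+q[1]*np.sin(az)),round(-q[0]*np.sin(az)+q[1]*np.cos(az)))
        out.append(d)
    return G,L-512,h,out
E
python3 - <<'E'
from h import *
np.set_printoptions(precision=1,suppress=True)
c=np.array([556.8,136.1,344.6])
for n,s,p in [('now',(620,145,268),8),('A',(620,145,248),8),('A1',(620,120,225),0),('B',(619,80,190),-8),('W1',(619,25,167),-12),('Wm',(605,-2,167),-12),('W2',(592,-28,167),-12),('W2b',(592,-28,195),-12)]:
    G,e,h,o=plan(s,p);print(n,G,'ext',round(e),'d/40',(G-c)/40,'turn',(p-8)/6,o)
E
```

```text
now [556.6 136.1 344.5] ext 0 d/40 [-0. -0. -0.] turn 0.0 [(64, -6), (64, -6), (64, -6), (64, -6)]
A [556.6 136.1 324.5] ext 20 d/40 [-0.  -0.  -0.5] turn 0.0 [None, (64, -6), (64, -6), (64, -6)]
A1 [556.  123.4 301.4] ext 44 d/40 [-0.  -0.3 -1.1] turn -1.3333333333333333 [None, (64, -9), (64, -5), (65, -1)]
B [555.7  97.  265.2] ext 82 d/40 [-0. -1. -2.] turn -2.6666666666666665 [None, None, (65, 2), (67, 12)]
W1 [556.5  52.3 239.7] ext 113 d/40 [-0.  -2.1 -2.6] turn -3.3333333333333335 [None, None, (65, 20), (67, 37)]
Wm [544.1  28.4 239.8] ext 119 d/40 [-0.3 -2.7 -2.6] turn -3.3333333333333335 [None, None, (69, 31), (73, 53)]
W2 [532.6   5.4 239.8] ext 126 d/40 [-0.6 -3.3 -2.6] turn -3.3333333333333335 [None, None, (72, 43), (77, 68)]
W2b [532.8   6.3 267.5] ext 99 d/40 [-0.6 -3.2 -1.9] turn -3.3333333333333335 [None, None, (73, 45), (77, 72)]
```

Request:
servo_tool:
  moves:
    - {"translation":[0,0,-0.1],"turn":0}
    - {"translation":[0,0,-0.2],"turn":0}
    - {"translation":[0,0,-0.3],"turn":0}
    - {"translation":[0,0,-0.4],"turn":0}
    - {"translation":[0,0,-0.5],"turn":0}
    - {"translation":[0,0,-0.6],"turn":0}
    - {"translation":[0,0,-0.6],"turn":0}
    - {"translation":[0,0,-0.6],"turn":0}

```text
clock: 7.72
eef_pos: [558.5, 136.5, 323.0]
tcp_rot: [[-0.99, -0.138, 0.006], [-0.138, 0.99, 0.002], [-0.007, 0.001, -1.0]]
force: [1.6, 0.8, 11.0]
grip_width: 0.185
grasp_force: 78.1
```

Request:
servo_tool:
  moves:
    - {"translation":[0,-0.1,-0.15],"turn":-0.3}
    - {"translation":[0,-0.2,-0.3],"turn":-0.6}
    - {"translation":[0,-0.32,-0.5],"turn":-0.9}
    - {"translation":[0,-0.45,-0.7],"turn":-1.2}
    - {"translation":[0,-0.6,-0.9],"turn":-1.6}
    - {"translation":[0,-0.75,-1.1],"turn":-2.0}
    - {"translation":[0,-0.9,-1.3],"turn":-2.4}
    - {"translation":[0,-1.0,-1.4],"turn":-2.7}

```text
clock: 8.38
eef_pos: [558.6, 96.9, 266.5]
tcp_rot: [[-0.99, 0.144, 0.006], [0.144, 0.99, 0.002], [-0.006, 0.002, -1.0]]
force: [2.2, 3.8, 12.2]
grip_width: 0.188
grasp_force: 80.0
```

Request:
servo_tool:
  moves:
    - {"translation":[0,-0.15,-0.1],"turn":-0.1}
    - {"translation":[0,-0.3,-0.2],"turn":-0.2}
    - {"translation":[0,-0.45,-0.3],"turn":-0.3}
    - {"translation":[0,-0.6,-0.4],"turn":-0.4}
    - {"translation":[0,-0.75,-0.5],"turn":-0.5}
    - {"translation":[0,-0.9,-0.6],"turn":-0.6}
    - {"translation":[0,-1.0,-0.67],"turn":-0.6}
    - {"translation":[0,-1.0,-0.67],"turn":-0.6}

```text
clock: 9.05
eef_pos: [559.0, 56.7, 240.0]
tcp_rot: [[-0.979, 0.205, 0.007], [0.205, 0.979, 0.002], [-0.006, 0.004, -1.0]]
force: [2.0, 2.6, 12.3]
grip_width: 0.186
grasp_force: 82.0
```

```bash
python3 - <<'E'
from h import *
np.set_printoptions(precision=2,suppress=True)
a=camera('scene')[:,:,::-1].copy();b=camera('side')[:,:,::-1].copy()
cv2.imwrite('pics/scene8.png',a);cv2.imwrite('pics/side8.png',b)
s=get_state();print(s['clock'],s['force'],s['eef_pos'],s['tcp_rot'],s['grip_width'],s['grasp_force'])
for n in('scene','side'):
    i=camera_info(n);print(n,proj(i,s['eef_pos']),[proj(i,p) for p in((619,25,167),(619,39,240),(600,-12,203))])
cv2.imwrite('pics/v9.png',np.hstack([crop(a,300,190,100,150,4),crop(b,270,160,100,150,4)]))
E
```

```text
9.15 [ 1.38  3.32 13.82] [559.27  57.72 240.43] [[-0.98  0.2   0.01]
 [ 0.2   0.98  0.  ]
 [-0.01  0.   -1.  ]] 0.18857297878596901 81.90889656543732
scene [339.33 226.76] [array([343.73, 265.64]), array([348.65, 243.14]), array([327.71, 258.31])]
side [302.83 216.71] [array([333.09, 250.8 ]), array([333.  , 221.65]), array([325.67, 253.43])]
```

View pics/v9.png

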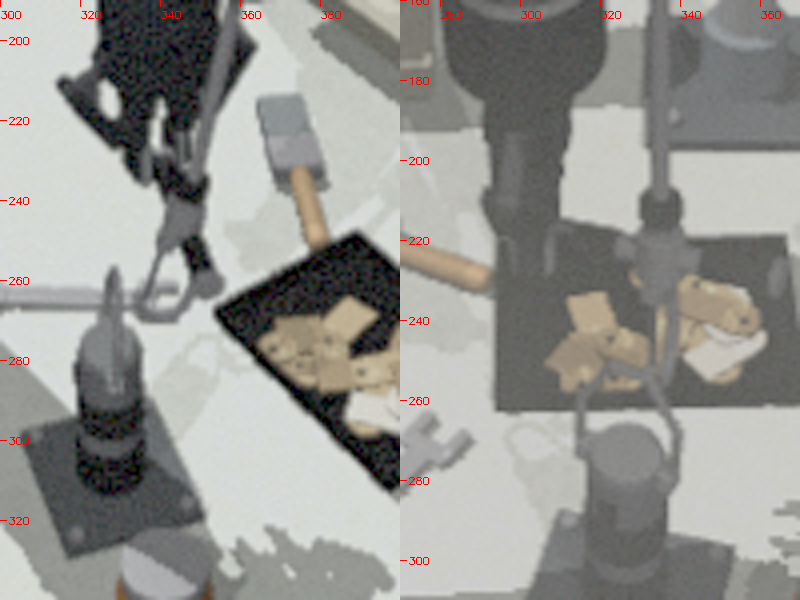

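The hook hangs tilted towards the bail, with its point leading. In the scene view the hub is at (344,245), the hook's bottom at (340,269) and its point at (334,264). The bail top is at scene (327,257), side (325,251). The hub in the side view is at (335,222) and the hook's bottom near (336,258).

```bash
python3 - <<'E'
from h import *
np.set_printoptions(precision=1,suppress=True)
I,J=camera_info('scene'),camera_info('side')
for n,p,q in [('hub',(344,245),(335,222)),('bot',(340,269.5),(335.5,258.5)),('bail',(327,257),(325,251.5))]: print(n,*tri([(I,p),(J,q)]))
h=tri([(I,(344,245)),(J,(335,222))])[0];print('seat from hub',h+75*(h-PIN)/np.linalg.norm(h-PIN))
for p in[(318,251),(333,253)]:
    o,d=ray(J,p);print(o+d*(206-o[2])/d[2])
s=get_state()['eef_pos']
from scipy.optimize import least_squares
f=least_squares(lambda x:plan(x,-11.7)[0]-s,[619,25,167]);print('seat from tcp',f.x,plan(f.x,-11.7)[2])
E
```

```text
hub [622.3  22.8 250.6] [np.float64(3.256727701086588), np.float64(3.2567277010864912)]
bot [622.    9.2 163.1] [np.float64(1.9894861358258513), np.float64(1.9894861358257754)]
bail [598.9 -12.9 208.6] [np.float64(0.9083170422541518), np.float64(0.9083170422541511)]
seat from hub [622.6   5.9 177.5]
[585.1  -7.  206. ]
[614.4 -14.7 206. ]
seat from tcp [622.3  31.5 167.7] [622.   45.2 241.5]
```

Request:
servo_tool:
  moves:
    - {"translation":[-0.04,0.02,-0.05],"turn":0}
    - {"translation":[-0.08,0.04,-0.1],"turn":0}
    - {"translation":[-0.12,0.06,-0.15],"turn":0}
    - {"translation":[-0.16,0.08,-0.2],"turn":0}
    - {"translation":[-0.2,0.1,-0.22],"turn":0}
    - {"translation":[-0.22,0.1,-0.22],"turn":0}
    - {"translation":[-0.22,0.1,-0.22],"turn":0}
    - {"translation":[-0.22,0.1,-0.22],"turn":0}

```text
clock: 9.82
eef_pos: [550.7, 62.0, 231.8]
tcp_rot: [[-0.979, 0.204, 0.008], [0.204, 0.979, 0.003], [-0.007, 0.005, -1.0]]
force: [1.9, 3.7, 13.6]
grip_width: 0.19
grasp_force: 81.7
```

Request:
servo_tool:
  moves:
    - {"translation":[-0.05,-0.1,0],"turn":0}
    - {"translation":[-0.1,-0.2,0],"turn":0}
    - {"translation":[-0.15,-0.3,0],"turn":0}
    - {"translation":[-0.2,-0.4,0],"turn":0}
    - {"translation":[-0.25,-0.5,0],"turn":0}
    - {"translation":[-0.3,-0.58,0],"turn":0}
    - {"translation":[-0.34,-0.66,0],"turn":0}
    - {"translation":[-0.34,-0.66,0],"turn":0}

```text
clock: 10.48
eef_pos: [537.0, 35.2, 231.7]
tcp_rot: [[-0.979, 0.204, 0.008], [0.204, 0.979, 0.003], [-0.007, 0.004, -1.0]]
force: [2.0, 4.8, 12.3]
grip_width: 0.185
grasp_force: 83.0
```

```bash
python3 - <<'E'
from h import *
np.set_printoptions(precision=2,suppress=True)
A=cv2.imread('pics/scene8.png');B=cv2.imread('pics/side8.png')
a=camera('scene')[:,:,::-1].copy();b=camera('side')[:,:,::-1].copy()
cv2.imwrite('pics/scene9.png',a);cv2.imwrite('pics/side9.png',b)
s=get_state();print(s['clock'],s['force'],s['eef_pos'],s['grip_width'],s['grasp_force'])
print('hub',track(b,B,(326,210,18,26),40),track(a,A,(337,236,14,14),40))
print('bailtop',track(b,B,(314,247,22,9),15),'tooltop',track(b,B,(313,264,26,20),15),track(a,A,(317,269,20,24),12))
E
```

```text
10.5833 [ 2.45  5.37 12.27] [537.24  35.78 231.78] 0.18516871022755466 82.87854105234146
hub (array([-9,  1]), 0.58) (array([-12,   1]), 0.98)
bailtop (array([1, 0]), 0.49) tooltop (array([-1,  3]), 0.83) (array([-2,  0]), 0.92)
```

Request:
servo_tool:
  moves:
    - {"translation":[-0.04,-0.08,0],"turn":0}
    - {"translation":[-0.08,-0.16,0],"turn":0}
    - {"translation":[-0.12,-0.24,0],"turn":0}
    - {"translation":[-0.16,-0.32,0],"turn":0}
    - {"translation":[-0.2,-0.4,0],"turn":0}
    - {"translation":[-0.24,-0.48,0],"turn":0}
    - {"translation":[-0.26,-0.51,0],"turn":0}
    - {"translation":[-0.26,-0.51,0],"turn":0}

```text
clock: 11.25
eef_pos: [526.7, 15.7, 231.5]
tcp_rot: [[-0.979, 0.202, 0.008], [0.202, 0.979, 0.003], [-0.007, 0.004, -1.0]]
force: [2.8, 6.7, 12.0]
grip_width: 0.185
grasp_force: 83.8
```

```bash
python3 - <<'E'
from h import *
np.set_printoptions(precision=2,suppress=True)
A=cv2.imread('pics/scene8.png');B=cv2.imread('pics/side8.png')
a=camera('scene')[:,:,::-1].copy();b=camera('side')[:,:,::-1].copy()
cv2.imwrite('pics/scene10.png',a);cv2.imwrite('pics/side10.png',b)
s=get_state();print(s['clock'],s['force'],s['eef_pos'],s['grip_width'],s['grasp_force'])
print('hub',track(b,B,(326,210,18,26),40),track(a,A,(337,236,14,14),40))
print('tooltop',track(b,B,(313,264,26,20),15),track(a,A,(317,269,20,24),12),'band',track(a,A,(317,284,20,14),12),track(b,B,(316,285,24,20),12))
cv2.imwrite('pics/v10.png',np.hstack([crop(a,290,220,80,100,5),crop(b,285,205,80,100,5)]))
E
```

```text
11.35 [ 2.8   6.38 11.56] [526.91  16.01 231.52] 0.18861595024661348 83.77150788903236
hub (array([-12,   0]), 0.54) (array([-21,   3]), 0.96)
tooltop (array([-4,  4]), 0.52) (array([-5,  2]), 0.73) band (array([-4,  2]), 0.88) (array([-1,  1]), 0.87)
```

View pics/v10.png

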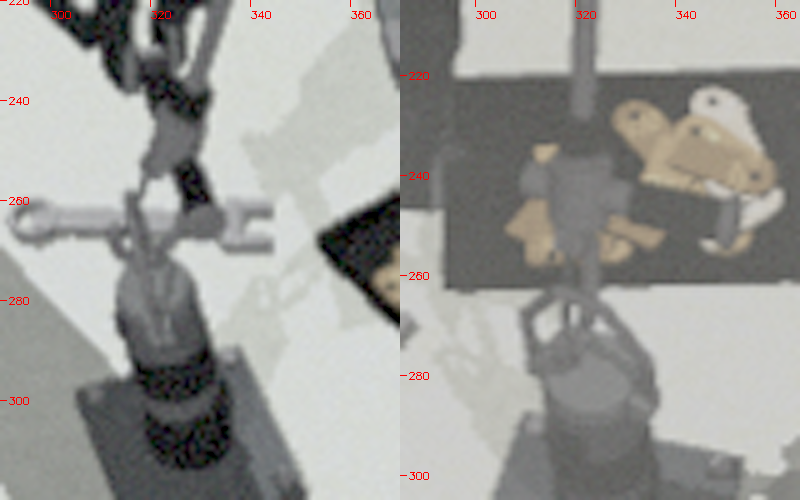

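The view shows the hook passing through the bail. Its point is on the far side, at scene (313,265), just beyond the bail wire at (316,260), with the gate from (320,253) down to the bail. The tool leans within the cup's play. I'll push a little further, then raise slowly so the bail sinks past the gate.

Request:
servo_tool:
  moves:
    - {"translation":[-0.04,-0.08,0],"turn":0}
    - {"translation":[-0.08,-0.15,0],"turn":0}
    - {"translation":[-0.1,-0.2,0],"turn":0}
    - {"translation":[-0.1,-0.2,0.05],"turn":0}
    - {"translation":[-0.1,-0.2,0.12],"turn":0}
    - {"translation":[-0.1,-0.2,0.2],"turn":0}
    - {"translation":[-0.1,-0.2,0.28],"turn":0}
    - {"translation":[-0.1,-0.2,0.35],"turn":0}

```text
clock: 12.02
eef_pos: [523.0, 8.2, 245.7]
tcp_rot: [[-0.979, 0.202, 0.008], [0.202, 0.979, 0.004], [-0.007, 0.005, -1.0]]
force: [2.9, 3.8, 12.8]
grip_width: 0.189
grasp_force: 85.9
```

```bash
python3 - <<'E'
from h import *
np.set_printoptions(precision=2,suppress=True)
A=cv2.imread('pics/scene10.png');B=cv2.imread('pics/side10.png')
a=camera('scene')[:,:,::-1].copy();b=camera('side')[:,:,::-1].copy()
cv2.imwrite('pics/scene11.png',a);cv2.imwrite('pics/side11.png',b)
s=get_state();print(s['clock'],s['force'],s['eef_pos'],s['grip_width'],s['grasp_force'])
print('hub',track(b,B,(312,232,16,22),40),track(a,A,(318,242,12,12),40))
print('tooltop',track(b,B,(313,272,26,14),15),track(a,A,(314,270,20,24),12),'band',track(a,A,(317,292,20,20),12),track(b,B,(316,280,22,20),12))
E
```

```text
12.1167 [ 2.11  4.37 13.56] [523.53   8.02 246.24] 0.18249039051006125 85.82911625504494
hub (array([-2, -1]), 0.64) (array([-3, -4]), 0.97)
tooltop (array([0, 2]), 0.88) (array([0, 0]), 0.98) band (array([0, 0]), 0.88) (array([0, 0]), 0.98)
```

Request:
servo_tool:
  moves:
    - {"translation":[0,0,0.1],"turn":0}
    - {"translation":[0,0,0.2],"turn":0}
    - {"translation":[0.03,0.05,0.3],"turn":0}
    - {"translation":[0.08,0.15,0.35],"turn":0}
    - {"translation":[0.13,0.25,0.4],"turn":0}
    - {"translation":[0.18,0.35,0.4],"turn":0}
    - {"translation":[0.23,0.45,0.4],"turn":0}
    - {"translation":[0.26,0.5,0.4],"turn":0}

```text
clock: 12.78
eef_pos: [533.6, 28.1, 262.0]
tcp_rot: [[-0.979, 0.204, 0.009], [0.204, 0.979, 0.005], [-0.008, 0.006, -1.0]]
force: [2.1, 3.2, 12.8]
grip_width: 0.185
grasp_force: 84.9
```

```bash
python3 - <<'E'
from h import *
np.set_printoptions(precision=2,suppress=True)
A=cv2.imread('pics/scene8.png');B=cv2.imread('pics/side8.png')
a=camera('scene')[:,:,::-1].copy();b=camera('side')[:,:,::-1].copy()
cv2.imwrite('pics/scene12.png',a);cv2.imwrite('pics/side12.png',b)
s=get_state();print(s['clock'],s['force'],s['eef_pos'],s['grip_width'],s['grasp_force'])
print('hub',track(b,B,(326,210,18,26),40),track(a,A,(337,236,14,14),40))
print('tooltop',track(b,B,(313,264,26,20),25),track(a,A,(317,269,20,24),25),'band',track(a,A,(317,284,20,20),25),track(b,B,(316,285,24,20),25))
E
```

```text
12.8833 [ 0.76  3.84 12.61] [533.62  28.04 261.95] 0.18445887295716115 84.98122483491898
hub (array([-11,   1]), 0.85) (array([-15,  -7]), 0.98)
tooltop (array([-1,  0]), 0.73) (array([0, 0]), 0.93) band (array([0, 0]), 0.95) (array([0, 0]), 0.99)
```

The tool stands upright again. I'll raise until the bail bears on the hook, watching for the force to drop and the tool to rise.

Request:
servo_tool:
  moves:
    - {"translation":[0,0,0.07],"turn":0}
    - {"translation":[0,0,0.14],"turn":0}
    - {"translation":[0,0,0.2],"turn":0}
    - {"translation":[0,0,0.27],"turn":0}
    - {"translation":[0,0,0.34],"turn":0}
    - {"translation":[0,0,0.4],"turn":0}
    - {"translation":[0,0,0.4],"turn":0}
    - {"translation":[0,0,0.4],"turn":0}

```text
clock: 13.55
eef_pos: [532.5, 27.7, 277.1]
tcp_rot: [[-0.979, 0.204, 0.007], [0.204, 0.979, 0.004], [-0.006, 0.005, -1.0]]
force: [2.2, 2.7, 8.0]
grip_width: 0.187
grasp_force: 85.6
```

```bash
cat > chk.py <<'E'
from h import *
import sys
np.set_printoptions(precision=2,suppress=True)
A=cv2.imread('pics/scene8.png');B=cv2.imread('pics/side8.png')
a=camera('scene')[:,:,::-1].copy();b=camera('side')[:,:,::-1].copy()
cv2.imwrite(f'pics/scene_{sys.argv[1]}.png',a);cv2.imwrite(f'pics/side_{sys.argv[1]}.png',b)
s=get_state();print(s['clock'],s['force'],s['eef_pos'],s['grip_width'],s['grasp_force'])
w=int(sys.argv[2])
print('hub',track(b,B,(326,210,18,26),w),track(a,A,(337,236,14,14),w))
print('tooltop',track(b,B,(313,264,26,20),w),track(a,A,(317,269,20,24),w),'band',track(a,A,(317,284,20,20),w),track(b,B,(316,285,24,20),w))
E
python3 chk.py 13 40
```

```text
13.65 [1.85 4.03 8.3 ] [532.4   27.64 276.96] 0.18730336432400546 85.61533212661743
hub (array([-12,  -3]), 0.9) (array([-15, -12]), 0.96)
tooltop (array([-1, -1]), 0.65) (array([ 0, -1]), 0.88) band (array([0, 0]), 0.84) (array([-1,  0]), 0.94)
```

```bash
python3 - <<'E'
from h import *
np.set_printoptions(precision=1,suppress=True)
I,J=camera_info('scene'),camera_info('side')
h,e=tri([(I,(329,233)),(J,(323,219))]);print(h,e,'seat',h+75*(h-PIN)/np.linalg.norm(h-PIN))
A=cv2.imread('pics/side_13.png');B=cv2.imread('pics/scene_13.png')
R=cv2.imread('pics/scene8.png');T=cv2.imread('pics/side8.png')
# refine hub shift with larger template, restricted
print(track(A,T,(328,205,16,34),25),track(B,R,(337,230,14,20),25))
E
```

```text
[596.5  -3.5 287.2] [np.float64(3.0334594091420772), np.float64(3.03345940914205)] seat [593.1 -25.1 215.4]
(array([-12,  -4]), 0.85) (array([-15, -12]), 0.96)
```

Request:
servo_tool:
  moves:
    - {"translation":[0.02,0.04,0],"turn":0}
    - {"translation":[0.04,0.08,0.02],"turn":0}
    - {"translation":[0.06,0.12,0.06],"turn":0}
    - {"translation":[0.08,0.16,0.12],"turn":0}
    - {"translation":[0.08,0.16,0.2],"turn":0}
    - {"translation":[0.08,0.16,0.3],"turn":0}
    - {"translation":[0.08,0.16,0.4],"turn":0}
    - {"translation":[0.08,0.16,0.5],"turn":0}

```text
clock: 14.32
eef_pos: [535.2, 34.0, 296.8]
tcp_rot: [[-0.979, 0.204, 0.006], [0.204, 0.979, 0.004], [-0.005, 0.005, -1.0]]
force: [1.4, 3.1, 9.0]
grip_width: 0.184
grasp_force: 85.5
```

```bash
python3 chk.py 14 50
```

```text
14.4167 [1.53 3.46 7.8 ] [535.74  33.98 297.48] 0.1827826110416883 85.58302223682404
hub (array([-10, -13]), 0.72) (array([-13, -18]), 0.97)
tooltop (array([-22, -48]), 0.57) (array([ 1, -8]), 0.84) band (array([1, 1]), 0.74) (array([-1,  0]), 0.88)
```

The tool is rising with the hook: its top has moved −8 px in the scene view. I'll continue straight up to clear the cup.

Request:
servo_tool:
  moves:
    - {"translation":[0,0,0.12],"turn":0}
    - {"translation":[0,0,0.24],"turn":0}
    - {"translation":[0,0,0.36],"turn":0}
    - {"translation":[0,0,0.48],"turn":0}
    - {"translation":[0,0,0.6],"turn":0}
    - {"translation":[0,0,0.72],"turn":0}
    - {"translation":[0,0,0.84],"turn":0}
    - {"translation":[0,0,0.95],"turn":0}

```text
clock: 15.08
eef_pos: [534.8, 34.1, 334.7]
tcp_rot: [[-0.979, 0.203, 0.005], [0.203, 0.979, 0.004], [-0.004, 0.005, -1.0]]
force: [2.1, 4.5, 6.9]
grip_width: 0.185
grasp_force: 86.0
```

```bash
python3 chk.py 15 60
```

```text
15.1833 [1.39 4.66 7.36] [535.37  34.17 335.34] 0.18242563785989668 86.01273939013481
hub (array([-10,   0]), 0.65) (array([-13, -30]), 0.96)
tooltop (array([-22, -47]), 0.59) (array([  0, -20]), 0.82) band (array([  0, -32]), 0.68) (array([0, 9]), 0.74)
```

```bash
cat >> h.py <<'E'
from scipy.optimize import least_squares
def fromyaw(G,psi,xg=64,dz=1.5):
    b0=np.array([np.cos(np.radians(psi)),np.sin(np.radians(psi)),0])
    f=least_squares(lambda s:plan(s,psi,xg,dz)[0]-G,np.array(G)+60*b0-[0,0,75]);return plan(f.x,psi,xg,dz)[2],f.x
E
python3 - <<'E'
from h import *
np.set_printoptions(precision=1,suppress=True)
I,J=camera_info('scene'),camera_info('side')
for n,G,p,q in [('W1',(559.3,57.7,240.4),(344,245),(335,222)),('now',(535.4,34.2,335.3),(331,215),None),('v10',(526.9,16,231.5),(323.5,248),(319,245)),('13',(532.4,27.6,277),(329,233),None)]:
    def r(x):
        h=fromyaw(G,x[0])[0];o=list(proj(I,h)-p)
        return o+(list(proj(J,h)-q) if q else [])
    f=least_squares(r,[-20]);print(n,f.x,f.fun,*fromyaw(G,f.x[0]))
print(get_state()['q'])
h=[plan((620,145,268),p)[0] for p in(0,5,10,15)];print(h)
E
```

```text
W1 [-25.7] [ 1.7 -2.1 -2.5  1. ] [617.2  31.  244.3] [616.8  15.4 170.9]
now [-28.6] [ 0.2 -1.9] [592.2   5.2 339.4] [587.7 -17.4 268. ]
v10 [-27.7] [-0.  -2.  -1.5 -1.5] [584.  -12.6 234.5] [579.2 -33.3 162.6]
13 [-26.4] [ 0.1 -1.1] [590.1   0.3 279.9] [585.8 -20.5 208. ]
[-0.4  0.2  0.3  1.8 -0.1  1.2  1.3]
[array([556. , 145. , 344.5]), array([556.2, 139.4, 344.5]), array([557. , 133.9, 344.5]), array([558.2, 128.4, 344.5])]
```

```bash
python3 - <<'E'
from h import *
np.set_printoptions(precision=2,suppress=True)
h0=np.array([592.2,5.2]);G0=np.array([535.4,34.2,335.3])
ext=[27,22,17,12,8,3]
for k,t in enumerate(np.linspace(0,1,6)):
    hx=h0+t*(PIN[:2]-h0);L=437+ext[k];d=np.append(hx,780-np.sqrt(L*L-((hx-PIN[:2])**2).sum()))-PIN
    s=PIN+d*(L+75)/L;psi=-27+t*35
    G,e,h,o=plan(s,psi);print(round(t,1),G,(G-G0)/40,'turn',round((psi+27)/6,2),round(h[2]),o)
E
```

```text
0.0 [534.66  32.74 334.84] [-0.02 -0.04 -0.01] turn 0.0 338 [None, (65, 5), (72, 30), (79, 58)]
0.2 [537.46  54.47 334.54] [ 0.05  0.51 -0.02] turn 1.17 335 [None, (67, 2), (73, 22), (79, 43)]
0.4 [540.95  75.45 335.27] [ 0.14  1.03 -0.  ] turn 2.33 334 [None, (67, -1), (72, 14), (78, 30)]
0.6 [545.24  95.86 336.87] [0.25 1.54 0.04] turn 3.5 335 [None, (67, -3), (71, 6), (75, 17)]
0.8 [550.45 115.98 338.28] [0.38 2.04 0.07] turn 4.67 336 [None, (66, -5), (68, 0), (70, 5)]
1.0 [556.62 136.09 341.5 ] [0.53 2.55 0.15] turn 5.83 340 [(64, -6), (64, -6), (64, -6), (64, -6)]
```

Request:
servo_tool:
  moves:
    - {"translation":[0.0,0.04,0],"turn":0.1}
    - {"translation":[0.01,0.09,0],"turn":0.22}
    - {"translation":[0.02,0.15,0],"turn":0.36}
    - {"translation":[0.03,0.22,0],"turn":0.5}
    - {"translation":[0.04,0.29,-0.01],"turn":0.66}
    - {"translation":[0.05,0.36,-0.01],"turn":0.82}
    - {"translation":[0.06,0.44,-0.02],"turn":1.0}
    - {"translation":[0.07,0.52,-0.02],"turn":1.17}

```text
clock: 15.85
eef_pos: [537.8, 54.4, 333.8]
tcp_rot: [[-0.997, 0.083, 0.005], [0.083, 0.997, 0.004], [-0.005, 0.005, -1.0]]
force: [-0.0, 1.9, 6.6]
grip_width: 0.191
grasp_force: 84.3
```

Request:
servo_tool:
  moves:
    - {"translation":[0.01,0.07,0],"turn":0.15}
    - {"translation":[0.02,0.14,0],"turn":0.3}
    - {"translation":[0.03,0.2,0],"turn":0.44}
    - {"translation":[0.05,0.27,0.01],"turn":0.58}
    - {"translation":[0.06,0.33,0.01],"turn":0.73}
    - {"translation":[0.07,0.4,0.02],"turn":0.88}
    - {"translation":[0.08,0.46,0.02],"turn":1.02}
    - {"translation":[0.09,0.52,0.02],"turn":1.16}

```text
clock: 16.52
eef_pos: [541.2, 74.9, 334.6]
tcp_rot: [[-0.999, -0.039, 0.005], [-0.039, 0.999, 0.003], [-0.005, 0.003, -1.0]]
force: [1.3, 2.3, 7.1]
grip_width: 0.183
grasp_force: 81.0
```

```bash
python3 chk.py 16 60; python3 - <<'E'
from h import *
print(get_state()['q'])
E
```

```text
16.6167 [1.95 2.51 6.77] [541.17  75.51 334.47] 0.18665022657503222 81.0514193677227
hub (array([ 3, 13]), 0.62) (array([  6, -33]), 0.89)
tooltop (array([ 0, 24]), 0.65) (array([ 22, -25]), 0.76) band (array([ 56, -39]), 0.69) (array([  1, -45]), 0.82)
[-0.42517847  0.18601629  0.24832133  1.73957962 -0.0510583   1.21685383
  1.44688659]
```

Request:
servo_tool:
  moves:
    - {"translation":[0.01,0.07,0],"turn":0.15}
    - {"translation":[0.02,0.14,0.01],"turn":0.3}
    - {"translation":[0.04,0.2,0.01],"turn":0.44}
    - {"translation":[0.05,0.27,0.02],"turn":0.58}
    - {"translation":[0.07,0.33,0.02],"turn":0.73}
    - {"translation":[0.08,0.39,0.03],"turn":0.88}
    - {"translation":[0.1,0.45,0.04],"turn":1.02}
    - {"translation":[0.11,0.51,0.04],"turn":1.17}

```text
clock: 17.28
eef_pos: [545.7, 94.9, 336.2]
tcp_rot: [[-0.987, -0.16, 0.005], [-0.16, 0.987, 0.003], [-0.005, 0.002, -1.0]]
force: [0.6, -0.1, 7.4]
grip_width: 0.186
grasp_force: 78.6
```

Request:
servo_tool:
  moves:
    - {"translation":[0.01,0.07,0],"turn":0.15}
    - {"translation":[0.03,0.14,0.01],"turn":0.3}
    - {"translation":[0.05,0.2,0.01],"turn":0.44}
    - {"translation":[0.07,0.27,0.02],"turn":0.58}
    - {"translation":[0.08,0.33,0.02],"turn":0.73}
    - {"translation":[0.1,0.39,0.03],"turn":0.88}
    - {"translation":[0.12,0.45,0.03],"turn":1.02}
    - {"translation":[0.13,0.5,0.03],"turn":1.17}

```text
clock: 17.95
eef_pos: [550.9, 114.1, 337.4]
tcp_rot: [[-0.961, -0.278, 0.005], [-0.278, 0.961, 0.003], [-0.005, 0.001, -1.0]]
force: [1.4, -0.9, 7.3]
grip_width: 0.183
grasp_force: 78.0
```

```bash
python3 chk.py 17 80; python3 - <<'E'
from h import *
np.set_printoptions(precision=1,suppress=True)
I,J=camera_info('scene'),camera_info('side');R=cv2.imread('pics/scene2.png');T=cv2.imread('pics/side2.png')
a=cv2.imread('pics/scene_17.png');b=cv2.imread('pics/side_17.png')
print('vs rest',track(a,R,(377,186,13,18),30),track(b,T,(322,136,14,26),30),track(b,T,(314,112,30,16),30),track(a,R,(376,165,22,14),30))
print('hub rest pix',proj(I,(620,145,343)),proj(J,(620,145,343)),'expected',proj(I,(614.4,117,336)),proj(J,(614.4,117,336)))
E
```

```text
18.05 [ 1.43 -0.06  7.72] [550.8  114.39 337.37] 0.18303815952877314 78.10070356819779
hub (array([ -4, -63]), 0.72) (array([  4, -80]), 0.86)
tooltop (array([  4, -64]), 0.72) (array([ 42, -30]), 0.72) band (array([ 42, -34]), 0.76) (array([ 76, -50]), 0.86)
vs rest (array([-11,   8]), 0.76) (array([-30,  11]), 0.78) (array([1, 7]), 0.9) (array([-9,  4]), 0.92)
hub rest pix [383.7 194.1] [329.2 148.1] expected [373.3 199.8] [327.6 159.5]
```

The balancer is where the plan expects it. I'll make the last leg, slowing down.

Request:
servo_tool:
  moves:
    - {"translation":[0.02,0.08,0.01],"turn":0.15}
    - {"translation":[0.04,0.16,0.02],"turn":0.3}
    - {"translation":[0.06,0.24,0.03],"turn":0.45}
    - {"translation":[0.08,0.31,0.04],"turn":0.6}
    - {"translation":[0.1,0.37,0.05],"turn":0.75}
    - {"translation":[0.12,0.42,0.06],"turn":0.9}
    - {"translation":[0.13,0.46,0.06],"turn":1.0}
    - {"translation":[0.14,0.48,0.06],"turn":1.0}

```text
clock: 18.72
eef_pos: [556.3, 133.2, 339.7]
tcp_rot: [[-0.926, -0.377, 0.004], [-0.377, 0.926, 0.002], [-0.005, 0.0, -1.0]]
force: [0.3, -0.3, 7.2]
grip_width: 0.188
grasp_force: 79.7
```

```bash
cat > chk2.py <<'E'
from h import *
import sys
np.set_printoptions(precision=2,suppress=True)
R=cv2.imread('pics/scene2.png');T=cv2.imread('pics/side2.png')
for k in range(int(sys.argv[2])):
    a=camera('scene')[:,:,::-1].copy();b=camera('side')[:,:,::-1].copy()
    print(round(get_state()['clock'],2),'tube',track(b,T,(314,112,30,16),20),track(a,R,(376,165,22,14),20),'hub',track(a,R,(377,186,13,18),20),track(b,T,(322,136,14,26),10))
cv2.imwrite(f'pics/scene_{sys.argv[1]}.png',a);cv2.imwrite(f'pics/side_{sys.argv[1]}.png',b)
s=get_state();print(s['force'],s['ft_torque'],s['eef_pos'],s['grip_width'])
E
python3 chk2.py 18 3
```

```text
18.82 tube (array([2, 2]), 0.9) (array([-1,  2]), 0.96) hub (array([-1,  4]), 0.73) (array([3, 4]), 0.83)
18.92 tube (array([2, 2]), 0.9) (array([-1,  2]), 0.96) hub (array([-1,  4]), 0.74) (array([3, 4]), 0.82)
19.02 tube (array([2, 2]), 0.91) (array([-1,  2]), 0.96) hub (array([-1,  4]), 0.71) (array([3, 4]), 0.82)
[ 0.86 -1.37  7.63] [ 0.31 -0.27 -0.11] [556.25 132.78 339.71] 0.17983864740542582
```

Request:
servo_tool:
  moves:
    - {"translation":[-0.02,0.03,0.01],"turn":0}
    - {"translation":[-0.04,0.06,0.03],"turn":0}
    - {"translation":[-0.06,0.1,0.05],"turn":0}
    - {"translation":[-0.08,0.13,0.08],"turn":0}
    - {"translation":[-0.1,0.16,0.11],"turn":0}
    - {"translation":[-0.1,0.16,0.14],"turn":0}
    - {"translation":[-0.1,0.16,0.16],"turn":0}
    - {"translation":[-0.1,0.16,0.16],"turn":0}

```text
clock: 19.68
eef_pos: [551.6, 139.1, 345.1]
tcp_rot: [[-0.926, -0.377, 0.002], [-0.377, 0.926, 0.001], [-0.002, -0.0, -1.0]]
force: [1.4, -1.3, 5.2]
grip_width: 0.183
grasp_force: 79.5
```

```bash
python3 chk2.py 19 3
```

```text
19.78 tube (array([0, 1]), 0.95) (array([-1,  0]), 0.97) hub (array([-1,  1]), 0.82) (array([0, 1]), 0.95)
19.88 tube (array([0, 1]), 0.95) (array([-1,  0]), 0.96) hub (array([-1,  1]), 0.81) (array([0, 0]), 0.95)
19.98 tube (array([0, 1]), 0.95) (array([-1,  0]), 0.96) hub (array([-1,  1]), 0.81) (array([0, 0]), 0.95)
[ 0.94 -0.85  6.31] [ 0.21 -0.13  0.02] [551.67 139.14 345.14] 0.1845132020879384
```

Request:
servo_tool:
  moves:
    - {"translation":[0,0.02,0.01],"turn":0}
    - {"translation":[0,0.04,0.02],"turn":0}
    - {"translation":[0,0.04,0.03],"turn":0}
    - {"translation":[0,0.04,0.04],"turn":0}
    - {"translation":[0,0.04,0.05],"turn":0}
    - {"translation":[0,0.04,0.06],"turn":0}
    - {"translation":[0,0.04,0.06],"turn":0}
    - {"translation":[0,0.04,0.06],"turn":0}

```text
clock: 20.65
eef_pos: [550.3, 140.7, 345.6]
tcp_rot: [[-0.926, -0.377, -0.003], [-0.377, 0.926, -0.001], [0.003, 0.0, -1.0]]
force: [0.2, -0.2, -3.4]
grip_width: 0.183
grasp_force: 79.6
```

```bash
python3 chk2.py 20 2
```

```text
20.75 tube (array([-1,  0]), 0.94) (array([-1,  0]), 0.93) hub (array([-1,  0]), 0.81) (array([-1,  0]), 0.96)
20.85 tube (array([-1,  0]), 0.94) (array([-1,  0]), 0.93) hub (array([-1,  0]), 0.81) (array([-1,  0]), 0.96)
[ 0.06 -0.48 -5.05] [ 0.24  0.18 -0.07] [550.28 140.77 345.66] 0.18218209018205983
```

On the stop: the pull is gone (−5 N) and the tube is back at its rest pixels. I'll relax the last millimetre, then open.

Request:
servo_tool:
  moves:
    - {"translation":[0.02,0,-0.02],"turn":0}
    - {"translation":[0.02,0,-0.02],"turn":0}
    - {"translation":[0.02,0,-0.02],"turn":0}
    - {"translation":[0.02,0,-0.02],"turn":0}
    - {"translation":[0.02,0,-0.02],"turn":0}
    - {"translation":[0.02,0,-0.02],"turn":0}
    - {"translation":[0.02,0,-0.02],"turn":0}
    - {"translation":[0.02,0,-0.02],"turn":0}

```text
clock: 21.52
eef_pos: [551.5, 140.9, 345.5]
tcp_rot: [[-0.926, -0.377, -0.001], [-0.377, 0.926, -0.0], [0.001, 0.0, -1.0]]
force: [-1.2, 0.3, -7.7]
grip_width: 0.18
grasp_force: 79.6
```

Request:
servo_tool:
  moves:
    - {"translation":[0,0,0],"turn":0}
    - {"translation":[0,0,0],"turn":0}
    - {"translation":[0,0,0],"turn":0}
    - {"translation":[0,0,0],"turn":0}
    - {"translation":[0,0,0],"turn":0}
    - {"translation":[0,0,0],"turn":0}
    - {"translation":[0,0,0],"turn":0}
    - {"translation":[0,0,0],"turn":0}
  grip: 0.8

```text
clock: 22.18
eef_pos: [551.8, 140.9, 346.0]
tcp_rot: [[-0.926, -0.377, 0.0], [-0.377, 0.926, 0.0], [-0.0, 0.0, -1.0]]
force: [-0.2, -0.0, -0.4]
grip_width: 0.797
grasp_force: 0.0
```

```bash
python3 chk2.py 21 4
```

```text
22.28 tube (array([0, 0]), 0.93) (array([0, 0]), 0.93) hub (array([0, 1]), 0.82) (array([0, 1]), 0.93)
22.38 tube (array([0, 0]), 0.93) (array([-1,  0]), 0.94) hub (array([0, 1]), 0.8) (array([0, 1]), 0.93)
22.48 tube (array([0, 0]), 0.93) (array([-1,  0]), 0.94) hub (array([-1,  1]), 0.8) (array([0, 1]), 0.93)
22.58 tube (array([0, 0]), 0.93) (array([-1,  0]), 0.94) hub (array([-1,  1]), 0.8) (array([0, 0]), 0.93)
[-0.39  0.45  0.01] [ 0.02  0.02 -0.05] [551.8  140.84 345.91] 0.7997686973611187
```

The handle stays up and nothing flew. I'll open fully and back out slowly along the bar, then let everything settle.

Request:
servo_tool:
  moves:
    - {"translation":[0,0,0],"turn":0}
    - {"translation":[-0.1,-0.03,0],"turn":0}
    - {"translation":[-0.3,-0.08,0],"turn":0}
    - {"translation":[-0.6,-0.15,0],"turn":0}
    - {"translation":[-0.9,-0.22,0],"turn":0}
    - {"translation":[-1.3,-0.32,0],"turn":0}
    - {"translation":[-1.7,-0.4,0],"turn":0}
    - {"translation":[-2.0,-0.45,0],"turn":0}
  grip: 1

```text
clock: 23.25
eef_pos: [470.0, 122.3, 346.0]
tcp_rot: [[-0.926, -0.377, -0.001], [-0.377, 0.926, 0.0], [0.0, 0.0, -1.0]]
force: [0.6, 0.1, 0.6]
grip_width: 1.002
grasp_force: 0.0
```

Request:
servo_tool:
  moves:
    - {"translation":[-0.2,0,0],"turn":0}
    - {"translation":[-0.3,0,0],"turn":0}
    - {"translation":[-0.4,0,0],"turn":0}
    - {"translation":[-0.4,0,0],"turn":0}
    - {"translation":[-0.4,0,0],"turn":0}
    - {"translation":[-0.4,0,0],"turn":0}
    - {"translation":[-0.4,0,0],"turn":0}
    - {"translation":[-0.4,0,0],"turn":0}

```text
clock: 23.92
eef_pos: [456.1, 122.9, 345.8]
tcp_rot: [[-0.926, -0.377, -0.0], [-0.377, 0.926, -0.0], [0.0, -0.0, -1.0]]
force: [0.4, -0.1, 0.3]
grip_width: 0.997
grasp_force: 0.0
```

```bash
python3 - <<'E'
from h import *
np.set_printoptions(precision=2,suppress=True)
R=cv2.imread('pics/scene2.png');T=cv2.imread('pics/side2.png');S8=cv2.imread('pics/scene8.png')
f0=None
for k in range(24):
    a=camera('scene')[:,:,::-1].copy();b=camera('side')[:,:,::-1].copy()
    if f0 is None: f0=(a,b)
    if k%6==5:
        da=np.abs(a[150:330,320:440].astype(int)-f0[0][150:330,320:440]).mean();db=np.abs(b[100:300,290:370].astype(int)-f0[1][100:300,290:370]).mean()
        print(round(get_state()['clock'],2),'tube',track(b,T,(314,112,30,16),20),track(a,R,(376,165,22,14),20),'motion',round(da,2),round(db,2));f0=(a,b)
m,v=track(a,S8,(317,269,20,24),90);print('tool top scene match',m,v)
I=camera_info('scene')
print('expect tooltop at',proj(I,(620,145,211)),'was',proj(I,(600,-15,146)))
cv2.imwrite('pics/scene_22.png',a);cv2.imwrite('pics/side_22.png',b)
# vertical axis of tool/hang: dark pixel columns at rows, difference to start image
J=camera_info('side');d=np.abs(b.astype(int)-T).max(2)>25
for r in range(170,250,10):
    x=np.where(d[r,290:370])[0]+290;print(r,(x.min(),x.max(),len(x)) if len(x) else None,end=' ')
print([proj(J,(620,145,z)) for z in(268,211,150,77)])
E
```

```text
24.52 tube (array([0, 0]), 0.97) (array([0, 0]), 0.94) motion 2.92 2.16
25.12 tube (array([0, 0]), 0.97) (array([0, 1]), 0.94) motion 2.76 2.09
25.72 tube (array([0, 0]), 0.97) (array([0, 1]), 0.93) motion 2.74 2.02
26.32 tube (array([0, 0]), 0.97) (array([0, 1]), 0.94) motion 2.75 1.99
tool top scene match [ 52 -33] 0.7
expect tooltop at [379.98 233.29] was [326.89 273.97]
170 None 180 (np.int64(324), np.int64(327), 2) 190 (np.int64(316), np.int64(332), 7) 200 (np.int64(316), np.int64(342), 27) 210 (np.int64(318), np.int64(338), 21) 220 None 230 (np.int64(328), np.int64(334), 7) 240 (np.int64(357), np.int64(359), 3) [array([328.86, 177.19]), array([328.65, 197.2 ]), array([328.43, 216.83]), array([328.19, 238.18])]
```

```bash
python3 - <<'E'
from h import *
P=cv2.imread('pics/side_22.png');Q=cv2.imread('pics/scene_22.png')
F=[]
for k in range(16):
    b=camera('side')[:,:,::-1].copy().astype(np.float32);F.append(b)
g=[f[185:235,310:348].mean(2) for f in F]
print('shift side',[tuple(np.round(cv2.phaseCorrelate(g[0],x)[0],2)) for x in g[4::4]+[g[-1]]],'vs 22',cv2.phaseCorrelate(P[185:235,310:348].astype(np.float32).mean(2),g[-1]))
# tilt: fit body edges against background: compare tool pixel centroid by row (empty-scene reference side2)
T=cv2.imread('pics/side2.png').astype(int);m=np.mean(F,0);d=np.abs(m-T).max(2)>15
for r in range(188,240,6):
    x=np.where(d[r,305:352])[0]+305;print(r,(x.min(),x.max(),round(x.mean(),1),len(x)) if len(x) else None,end=' ')
A=cv2.imread('pics/scene0.png');a=camera('scene')[:,:,::-1].copy()
for n,bx in [('jar',(328,322,28,34)),('stack',(305,347,22,26)),('mallet',(207,294,70,60)),('spanner',(290,258,24,14)),('tray',(385,270,45,40)),('bottle',(412,275,30,60)),('brush',(362,212,22,40)),('holster plate',(305,305,45,25))]:
    print(n,track(a,A,bx,10))
print(get_state()['clock'])
E
```

```text
shift side [(np.float64(-0.04), np.float64(0.0)), (np.float64(0.06), np.float64(0.01)), (np.float64(0.01), np.float64(0.07)), (np.float64(-0.03), np.float64(-0.03))] vs 22 ((-0.010644930460134816, -0.01988126903812315), 0.9967160866260528)
188 (np.int64(316), np.int64(319), np.float64(317.5), 4) 194 (np.int64(316), np.int64(340), np.float64(328.3), 23) 200 (np.int64(314), np.int64(342), np.float64(328.0), 29) 206 (np.int64(319), np.int64(338), np.float64(328.5), 20) 212 (np.int64(306), np.int64(338), np.float64(326.1), 23) 218 (np.int64(305), np.int64(338), np.float64(321.8), 32) 224 None 230 (np.int64(328), np.int64(334), np.float64(331.0), 7) 236 (np.int64(313), np.int64(351), np.float64(325.0), 13) jar (array([0, 0]), 0.85)
stack (array([0, 0]), 1.0)
mallet (array([0, 0]), 0.91)
spanner (array([0, 1]), 0.64)
tray (array([0, 0]), 0.95)
bottle (array([0, 0]), 0.99)
brush (array([0, 0]), 0.56)
holster plate (array([-1,  0]), 0.85)
27.1667
```

The tool hangs still and plumb at side column 328, directly under the pin. The bystanders have not moved. I'm handing the job in.

```bash
python3 -c "
from workcell import *
print(finish_job())"
```

```text
the job is handed in; nothing more can be done
None
```

The burnisher hangs plumb and still from the balancer's hook, fully retracted and clear of the holster; handed in at about 27 s, with no verdict shown. On first approach the arm leaned the tube aside; it swung back on its own.

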